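Pair the round bite alarm with its receiver

TASK

On the tackle stall, pair the round bite alarm with the receiver: with the fingertips, press the receiver's round pairing button down, keep it down for about half a second and let it come up, then do the same with the button on the round alarm, and withdraw. Press gently and leave both units lying where they are, without picking up or shoving anything; do not touch the other two alarms, press the receiver's bar keys or disturb the other goods.

Things in the scene. Friction and masses are not known exactly. Their poses are not given: they have to be found in the camera images.
- receiver: Wireless bite-alarm receiver: black plastic slab 120 (x) x 70 (y) x 30 mm high, loose, 220 g, lying on the table with three light grey controls in a row along its length. A short rubber aerial, 8 thick, sticks out 34 beyond its +x end, to x = +98. Origin: underside, centre. Controls at x = +36 (round pairing button), 0 and -36 (two bar-shaped keys), all at y = 0.
- pair_top (a point): Centre of the top of the receiver's pairing button, the only round control on it, nearest the aerial: round light grey push cap, 16 diameter, standing 8 proud of the housing, so its top is 38 above the table when up (mm). The point moves with the cap.
- pair_button (a joint): Pairing button of the receiver. Spring-loaded, pressed straight down: 0 = up, 0.006 m = fully down (6 mm travel; 0.9 N to start, 3.6 N fully down; 3 mm counts as pressed); springs back up when let go.
- volume_key (a joint): Middle bar key of the receiver (cap 8 x 26 mm, 8 mm high). Same spring and travel: 0 = up, 0.006 = down. To be left alone.
- tone_key (a joint): Bar key of the receiver farthest from the aerial (cap 8 x 26 mm, 8 mm high). Same spring and travel. To be left alone.
- alarm_round: Bite alarm with a round, disc-shaped housing, 62 diameter x 26 mm high, black plastic, lying on its back on the table, loose, 140 g. Two short rod-rest ears at its +x end, a brass screw stud at its -x end. Origin: underside, at the centre of the housing, straight below its button.
- alarm_round_top (a point): Centre of the top of the round alarm's button, in the middle of its housing: round light grey push cap, 16 diameter, standing 8 proud of the housing, so its top is 34 above the table when up (mm). The point moves with the cap.
- alarm_round_button (a joint): Button of the round alarm. Spring-loaded, pressed straight down: 0 = up, 0.006 m = fully down (6 mm travel; 0.9 N to start, 3.6 N fully down; 3 mm counts as pressed); springs back up when let go.
- alarm_square: Bite alarm with a square housing, 58 x 56 x 26 mm high, black plastic, lying on its back on the table, loose, 140 g. Two short rod-rest ears at its +x end, a brass screw stud at its -x end. Origin: underside, at the centre of the housing, straight below its button. Same kind of button. To be left alone.
- alarm_slim: Bite alarm with a long narrow housing, 78 x 34 x 26 mm high, black plastic, lying on its back on the table, loose, 140 g. Two short rod-rest ears at its +x end, a brass screw stud at its -x end. Origin: underside, at the centre of the housing, straight below its button. Same kind of button. To be left alone.
- line_spool: Bystander: clear plastic spool of line standing on its flange, 44 diameter, 32 high (mm), loose. Origin: centre of its underside.
- sinker: Bystander: dark pear-shaped lead sinker, 34 diameter, 50 high (mm), loose. Origin: centre of its underside.
- hook_tin: Bystander: small round tin, 42 diameter, 30 high (mm), loose. Origin: centre of its underside.
- dip_jar: Bystander: small jar, 42 diameter, 55 high (mm), loose. Origin: centre of its underside.
- reel_box: Bystander: cardboard reel carton, 70 x 90 x 60 high (mm), loose. Origin: centre of its underside.
- loose_reel: Bystander: metal spinning reel on a black foot, about 100 long and 96 high (mm), loose. Origin: centre of its underside.
- float_body: Bystander: cork float body, 32 diameter, 56 high (mm), loose. Origin: centre of its underside.
There are look-alikes about, which are no part of the job. What is shaped like the alarm_round but orange is not meant.

How it is judged:
On the way, in this order (a step that is already met when the one before it is completed fails the run):
1. the receiver's round pairing button is held down (value of joint pair_button above 0.003 m and value of joint alarm_round_button below 0.001 m), for 0.3 s.
2. the pairing button has come up again (value of joint pair_button below 0.001 m), for 0.1 s.
3. the round alarm's button is held down (value of joint alarm_round_button above 0.003 m and value of joint pair_button below 0.001 m), for 0.3 s.
4. the round alarm's button has come up again (value of joint alarm_round_button below 0.001 m), for 0.1 s.
At the end, for the whole second after the job is handed in: Both buttons are up again (within 1 mm); the receiver and the round alarm lie flat within 20 mm of where they were, the other two alarms within 10 mm, and all other goods stand upright within 20 mm of where they were; everything at rest (value of joint each of pair_button, alarm_round_button below 0.001 m and distance of each of receiver, alarm_round, line_spool, sinker, hook_tin, dip_jar, reel_box, loose_reel, float_body from where it was at the start of the episode below 0.02 m and distance of each of alarm_square, alarm_slim from where it was at the start of the episode below 0.01 m and angle between each of receiver, alarm_round, alarm_square, alarm_slim, line_spool, sinker, hook_tin, dip_jar, reel_box, loose_reel, float_body's own z axis and vertical below 0.1 rad and linear speed of each of receiver, alarm_round, alarm_square, alarm_slim below 0.02 m/s); the robot touches nothing.
It fails at once if a bar key of the receiver is pressed (more than 2 mm) (value of joint any of volume_key, tone_key above 0.002 m).
It fails at once if another alarm is touched (over 0.5 N) or moved over 10 mm (contact force between any of the arm, the fingers and alarm_square above 0.5 N or contact force between any of the arm, the fingers and alarm_slim above 0.5 N or distance of any of alarm_square, alarm_slim from where it was at the start of the episode above 0.01 m).
It fails at once if the receiver or the round alarm is pressed harder than 20 N (contact force between any of the fingers, the arm and receiver above 20 N or contact force between any of the fingers, the arm and alarm_round above 20 N).
It fails at once if the receiver or the round alarm is lifted over 10 mm, tipped or shoved over 30 mm (height (world z) of any of receiver, alarm_round above 0.01 m or angle between any of receiver, alarm_round's own z axis and vertical above 0.25 rad or distance of any of receiver, alarm_round from where it was at the start of the episode above 0.03 m).
It fails at once if another of the goods is moved over 20 mm or tipped (distance of any of line_spool, sinker, hook_tin, dip_jar, reel_box, loose_reel, float_body from where it was at the start of the episode above 0.02 m or angle between any of line_spool, sinker, hook_tin, dip_jar, reel_box, loose_reel, float_body's own z axis and vertical above 0.3 rad).
It also fails if it takes over 45 s, if anything falls off the work surface, if the arm or the gripper's body presses on something with over 40 N, if the wrist force passes 120 N, or if a joint passes its speed limit or range.

ROBOT

A 6-joint arm with a two-finger parallel gripper is mounted at the origin on the work surface. World frame = base frame: x ahead of the robot, y to its left, z up, the work surface at z = 0. Lengths are in m, angles in rad, forces in N, time in s.
With the tool pointing down it reaches from about 0.325 to 0.9 m from the base axis. Payload 3.5 kg.
Tool frame: the origin (TCP) lies at the very end of the fingers, on their centre line; the grasp point (between the pads) lies 19 mm behind it; z points along the fingers, y is the line along which they close (so a half turn about z gives the same grasp; the last joint's range is limited). The gripper opens to 85 mm and grips with 20 to 120 N. Pads are 22 mm wide; open, the fingers measure 114 mm over their backs; the gripper's body (76 mm by 85 mm) begins 54 mm behind the grasp point. The pads swing forward as they close: fully open they stand 13 mm farther back than shut.
Start: joints at [1.018, 0.276, -0.026, 1.268, 0, 1.467], TCP at [0.272, 0.563, 0.231] pointing down, gripper open.
Joint ranges: [-3.12, 3.12], [-0.85, 1.88], [-1.08, 1.24], [-1.95, 2.15], [-1.57, 1.53], [-3.14, 3.14]. Speed limits (rad/s): [2.57, 2.57, 3.14, 3.14, 3.14, 3.14].

INTERFACE

Orientations are given as a rotation vector (axis times angle).
In Python, from bench import manip, viewer gives the robot as it stands.
- The arm moves only by the tool send_rows, never from a script. Its argument "deltas" is a list of rows, each an object with "offset": the shift along the tool's x, y, z in m, a list of three; "delta_rot": the turn, a rotation vector about the tool's x, y, z in rad, a list of three. A call has 1 to 10 rows; each row is the pose to reach, as a shift and turn from the pose commanded when the call began, along the tool's axes at that moment; what a row does not reach only later rows make up. A row lasts 1/8 s, in which the tool goes at most 62.5 mm and 10.7 degrees, less where a joint would pass 70% of its speed; a pose out of reach is approached as far as the arm can. A call with a gripper value outside its range is refused whole. "hand" is the closure, from 0 (fully open) to 1 (shut), set as the call begins (left out, the last holds). The fingers move at their own pace and stop on an object; the grip force is fixed at half the most. Time passes only in rows, so rows that repeat a pose let the fingers close. It gives the time, the measured TCP pose, the force, the opening and the grip force at its end, in the units of the state.
- manip.sense(): the state, without advancing time (a new reading comes with each control period).
- viewer.get_image(name): name is "side" or "top" or "wrist"; returns (picture, depth): 384x512x3 uint8, red, green, blue; 384x512 float32, m along the optical axis (not along the pixel's ray), 0 where there is no reading.
- viewer.camera_info(name): a dict with "vertical_fov" (degrees; the focal length in pixels is half the picture's height over the tangent of half this angle, whatever the lens; pixels are square), "cx", "cy" (the principal point, pixels), "extrinsics" (4x4, takes a point from camera to world coordinates). Camera axes: x right, y up, looking along -z (the intrinsics and any distortion apply to the point x, -y, -z); pixel columns grow to the right and rows downward; lengths in m; the calibration is good to about 2 mm. A picture is of the moment at which its call begins: read the wrist's pose just before it. camera_info takes no time and is no camera call; for the wrist camera it gives the pose at the moment of the call.
- manip.close_job(): hands the job in; it is judged then, once.
The state is a dict: "clock": time; "joint_positions": joint angles; "dq": joint speeds; "tau": joint torques, N m; "tcp_pos": TCP position; "tcp_rot": TCP orientation; "ft_force": force on the tool from outside, world axes, zero at the start; "torque": the same for the moment, N m; "width": finger opening in m; "grasp_force": force on a finger pad.
Only numpy, scipy, OpenCV 4.12 (cv2) and the standard library are available. Lean on these libraries where they do the work, as an engineer would, in place of code of your own. Each camera call takes 0.05 s, during which the arm holds its last target. There are 200 camera calls.

## Working session

There is one attempt and no reset: what is moved stays moved. The work goes in short steps, Python scripts to look and compute and a tool call to move; the robot and the scene stay as the last step left them, time stands still between calls to the robot, and variables do not carry over. Pictures are saved under pics/ and viewed, at most 10 in all, crops included, and the job is handed in when it is done.

Besides the shell and the picture viewer there is one more tool, called after "Call:" by a JSON object that holds its "name" and its "arguments", one argument or row to a line. send_rows: Moves the arm, as the interface text tells. Its arguments: {"type":"object","properties":{"deltas":{"type":"array","items":{"type":"object","properties":{"offset":{"type":"array","items":{"type":"number"}},"delta_rot":{"type":"array","items":{"type":"number"}}}}},"hand":{"type":"number"}},"required":["deltas"]}

```bash
mkdir -p pics
python3 - <<'E'
from bench import manip, viewer
import cv2,numpy as np
for n in("top","side"):
    i=viewer.camera_info(n);p,d=viewer.get_image(n)
    cv2.imwrite(f"pics/{n}0.png",p[:,:,::-1]);np.savez(f"{n}0.npz",p=p,d=d)
    print(n,i)
s=manip.sense();print(s)
E
```

```text
top {'vertical_fov': 57.91694994074597, 'cx': 259.42706082550035, 'cy': 188.67390989229546, 'extrinsics': array([[-0.02515426,  0.99863442, -0.04578824,  0.52127707],
       [-0.99967871, -0.02527073, -0.00196638, -0.05681977],
       [-0.00312079,  0.04572407,  0.99894923,  1.02642712],
       [ 0.        ,  0.        ,  0.        ,  1.        ]])}
side {'vertical_fov': 56.806523215978096, 'cx': 257.36413170706066, 'cy': 193.6383576008558, 'extrinsics': array([[ 0.99209486,  0.0855453 , -0.09181387,  0.46304865],
       [-0.12434715,  0.76866537, -0.62744828, -0.76373546],
       [ 0.01689889,  0.633905  ,  0.77322628,  0.95885177],
       [ 0.        ,  0.        ,  0.        ,  1.        ]])}
{'clock': 0.1, 'joint_positions': array([ 1.01758897e+00,  2.77078180e-01, -2.77376497e-02,  1.26797621e+00,
       -1.86846029e-05,  1.46740573e+00]), 'dq': array([ 0.00081934, -0.00198451,  0.00306506,  0.00025504,  0.00089975,
       -0.00011253]), 'tau': array([ 8.67697727e-04, -4.46707284e+01,  2.96129358e+01,  8.48234544e-03,
       -1.51815611e-04,  2.95783664e-06]), 'tcp_pos': array([0.27139293, 0.5622324 , 0.23026117]), 'tcp_rot': array([-7.00488823e-01, -3.06185880e+00,  2.97630255e-03]), 'ft_force': array([ 0.25662939, -0.0548443 , -0.4003714 ]), 'torque': array([ 0.03176495, -0.00693446, -0.00380168]), 'grasp_force': 0.0, 'width': 0.08526640242196346}
```

View pics/top0.png

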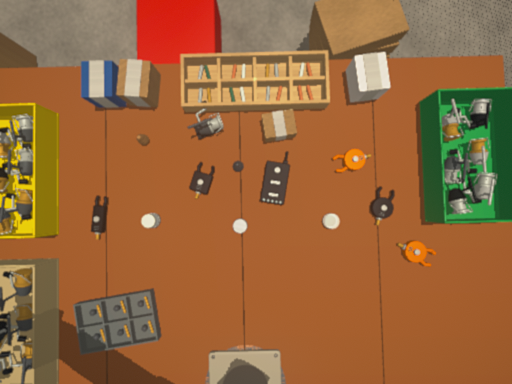

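View pics/side0.png

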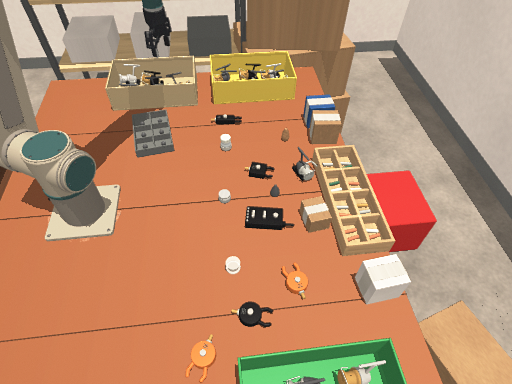

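The top view shows the receiver at about (275,180), with its aerial tip at (286,155), so the pairing button should be near (279,168). The black round alarm is at (381,207). In the side view they are at about (265,217) and (250,314). Next I'll segment the buttons and cast rays in both views.

```bash
cat > h.py <<'E'
import numpy as np,cv2
from bench import viewer
def ray(i,u,v):
    f=192/np.tan(np.radians(i["vertical_fov"]/2));E=np.array(i["extrinsics"])
    return E[:3,3],E[:3,:3]@np.array([(u-i["cx"])/f,-(v-i["cy"])/f,-1.])
def plane(i,u,v,z):
    o,r=ray(i,u,v);return o+r*(z-o[2])/r[2]
def blobs(p,box,lo=110,amin=3):
    x0,y0,x1,y1=box;c=p[y0:y1,x0:x1].astype(int)
    m=((c.min(2)>lo)&(c.max(2)-c.min(2)<50)).astype(np.uint8)
    n,l,s,ce=cv2.connectedComponentsWithStats(m)
    return [(ce[k]+[x0,y0],s[k,4],s[k,2:4]) for k in range(1,n) if s[k,4]>=amin]
E
python3 - <<'E'
from h import *
B={"top":[("rec",(258,150,295,208),.038),("alarm",(366,190,398,224),.034)],
"side":[("rec",(243,203,296,232),.038),("alarm",(236,300,262,328),.034)]}
for n in B:
    i=viewer.camera_info(n);a=np.load(n+"0.npz")
    for nm,b,z in B[n]:
        for c,A,wh in blobs(a["p"],b):
            d=a["d"][int(round(c[1])),int(round(c[0]))];o,r=ray(i,*c)
            print(n,nm,c.round(1),A,wh,plane(i,*c,z).round(4),"depth pt",(o+r*d).round(4))
T=cv2.resize(np.load("top0.npz")["p"][140:230,250:410],None,fx=4,fy=4,interpolation=2)
S=cv2.resize(np.load("side0.npz")["p"][195:335,225:310],None,fx=4,fy=4,interpolation=2)
T=cv2.copyMakeBorder(T,0,560-360,0,0,0)
print(T.shape,S.shape)
cv2.imwrite("pics/crop.png",np.hstack([T[:,:460],S])[:,:,::-1])
E
```

```text
top rec [276.9 169.5] 29 [7 6] [ 0.6201 -0.1062  0.038 ] depth pt [ 0.6202 -0.1062  0.0372]
top rec [274.7 181.9] 36 [10  5] [ 0.5848 -0.099   0.038 ] depth pt [ 0.5847 -0.0989  0.0393]
top rec [272.7 194.3] 34 [10  5] [ 0.5495 -0.0923  0.038 ] depth pt [ 0.5495 -0.0923  0.0389]
top rec [263.5 199. ] 6 [2 3] [ 0.5369 -0.0657  0.038 ] depth pt [ 0.537  -0.0658  0.0298]
top rec [267.6 199.8] 5 [2 3] [ 0.5343 -0.0773  0.038 ] depth pt [ 0.5344 -0.0775  0.0313]
top rec [271.8 200.6] 5 [3 2] [ 0.5317 -0.0892  0.038 ] depth pt [ 0.5318 -0.0895  0.0292]
top rec [276.  201.2] 4 [3 2] [ 0.5296 -0.1011  0.038 ] depth pt [ 0.5296 -0.1014  0.0314]
top rec [279.8 201.8] 6 [3 3] [ 0.5276 -0.112   0.038 ] depth pt [ 0.5277 -0.1124  0.03  ]
top alarm [383.7 207.4] 29 [6 6] [ 0.5043 -0.408   0.034 ] depth pt [ 0.5043 -0.408   0.0342]
top alarm [379.2 218.2] 4 [3 2] [ 0.4738 -0.394   0.034 ] depth pt [ 0.473  -0.3996  0.0175]
side rec [247.5 210.5] 4 [2 2] [ 0.532  -0.0828  0.038 ] depth pt [ 0.5326 -0.0764  0.0294]
side rec [253. 213.] 21 [3 8] [ 0.5483 -0.0949  0.038 ] depth pt [ 0.5483 -0.0948  0.0379]
side rec [264. 214.] 19 [3 7] [ 0.583  -0.1026  0.038 ] depth pt [ 0.5828 -0.104   0.0401]
side rec [275.3 214.5] 19 [5 6] [ 0.6188 -0.1085  0.038 ] depth pt [ 0.6189 -0.108   0.0373]
side rec [247.5 213.5] 4 [2 2] [ 0.5307 -0.0947  0.038 ] depth pt [ 0.5309 -0.0933  0.0362]
side rec [247.3 216.3] 3 [2 2] [ 0.529  -0.1057  0.038 ] depth pt [ 0.5295 -0.1012  0.0316]
side rec [246.7 219.7] 3 [2 2] [ 0.5255 -0.1184  0.038 ] depth pt [ 0.526  -0.1132  0.0306]
side alarm [237.7 312. ] 9 [2 6] [ 0.4708 -0.4089  0.034 ] depth pt [ 0.4709 -0.4035  0.02  ]
side alarm [249.8 310.9] 32 [6 7] [ 0.5029 -0.4098  0.034 ] depth pt [ 0.5029 -0.4103  0.0352]
(560, 640, 3) (560, 340, 3)
```

Both views agree within 2 mm, and the control spacing measures 36 mm as specified. The pairing button top is at about (0.6195, -0.107, 0.038) and the alarm button top at about (0.5035, -0.409, 0.034).

```bash
cat > go.py <<'E'
import sys,numpy as np
from bench import manip
from scipy.spatial.transform import Rotation as R
s=manip.sense();r=R.from_rotvec(s["tcp_rot"])
t=np.array([float(a) for a in sys.argv[1:4]])
print("t",round(s["clock"],2),"tcp",s["tcp_pos"].round(4),"F",s["ft_force"].round(2),"w",round(s["width"],4),"tilt",(r.as_matrix()[:,2]).round(4))
print("tool offset",r.inv().apply(t-s["tcp_pos"]).round(4))
E
python3 go.py 0.6195 -0.107 0.12
```

```text
t 0.1 tcp [0.2714 0.5622 0.2303] F [ 0.26 -0.05 -0.4 ] w 0.0853 tilt [-0.001  -0.0017 -1.    ]
tool offset [-0.6045 -0.4511  0.111 ]
```

Call:
{"name": "send_rows", "arguments": {
  "deltas": [
    {"offset": [-0.024,-0.018,0]},
    {"offset": [-0.068,-0.051,0]},
    {"offset": [-0.114,-0.085,0]},
    {"offset": [-0.16,-0.12,0]},
    {"offset": [-0.206,-0.154,0]},
    {"offset": [-0.252,-0.188,0]},
    {"offset": [-0.298,-0.222,0]},
    {"offset": [-0.344,-0.257,0]},
    {"offset": [-0.39,-0.291,0]},
    {"offset": [-0.436,-0.325,0]}
  ],
  "hand": 1
}}

```text
$.deltas[0]: bad value
```

Call:
{"name": "send_rows", "arguments": {
  "deltas": [
    {"offset": [-0.04,-0.03,0.02]},
    {"offset": [-0.08,-0.06,0.045]},
    {"offset": [-0.12,-0.09,0.07]},
    {"offset": [-0.15,-0.112,0.095]},
    {"offset": [-0.168,-0.126,0.11]},
    {"offset": [-0.168,-0.126,0.11]},
    {"offset": [-0.168,-0.126,0.11]}
  ]
}}

```text
$.deltas[0]: bad value
```

```bash
python3 go.py 0.6195 -0.107 0.048
python3 - <<'E'
from h import *
out=[]
for n,b in(("side",(225,140,315,240)),("wrist",None)):
    p,d=viewer.get_image(n)
    if n=="side": p=cv2.resize(p[150:240,230:310],(342,384),interpolation=2)
    else: p=cv2.resize(p,(458,344)); p=cv2.copyMakeBorder(p,0,40,0,0,0)
    out.append(p)
cv2.imwrite("pics/hover.png",np.hstack(out)[:,:,::-1])
E
```

```text
t 0.1 tcp [0.2714 0.5622 0.2303] F [ 0.26 -0.05 -0.4 ] w 0.0853 tilt [-0.001  -0.0017 -1.    ]
tool offset [-0.6045 -0.4509  0.183 ]
```

View pics/hover.png

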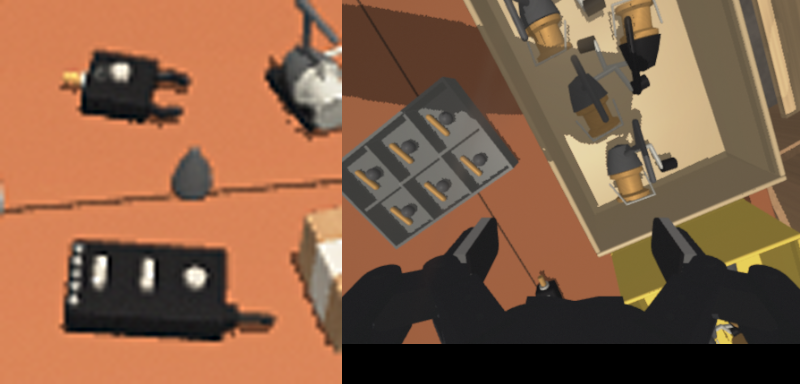

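The moves were refused because each row also needs `delta_rot`. The pictures show the arm still at its start pose and the receiver untouched, with its round cap nearest the aerial. I'll resend the rows with `delta_rot`.

Call:
{"name": "send_rows", "arguments": {
  "deltas": [
    {"offset": [-0.024,-0.018,0],"delta_rot": [0,0,0]},
    {"offset": [-0.068,-0.051,0],"delta_rot": [0,0,0]},
    {"offset": [-0.114,-0.085,0],"delta_rot": [0,0,0]},
    {"offset": [-0.16,-0.12,0],"delta_rot": [0,0,0]},
    {"offset": [-0.206,-0.154,0],"delta_rot": [0,0,0]},
    {"offset": [-0.252,-0.188,0],"delta_rot": [0,0,0]},
    {"offset": [-0.298,-0.222,0],"delta_rot": [0,0,0]},
    {"offset": [-0.344,-0.257,0],"delta_rot": [0,0,0]},
    {"offset": [-0.39,-0.291,0],"delta_rot": [0,0,0]},
    {"offset": [-0.436,-0.325,0],"delta_rot": [0,0,0]}
  ],
  "hand": 1
}}

```text
clock: 1.45
tcp_pos: [0.5236, 0.0788, 0.2313]
tcp_rot: [0.701, 3.062, 0.0]
ft_force: [1.0, 0.1, -1.0]
width: -0.0001
grasp_force: 0.0
```

```bash
python3 go.py 0.6195 -0.107 0.12
```

```text
t 1.45 tcp [0.5236 0.0788 0.2313] F [ 0.99  0.07 -1.  ] w -0.0001 tilt [ 3.e-04  2.e-04 -1.e+00]
tool offset [-0.1671 -0.1257  0.1113]
```

Call:
{"name": "send_rows", "arguments": {
  "deltas": [
    {"offset": [-0.04,-0.03,0.02],"delta_rot": [0,0,0]},
    {"offset": [-0.08,-0.06,0.045],"delta_rot": [0,0,0]},
    {"offset": [-0.12,-0.09,0.07],"delta_rot": [0,0,0]},
    {"offset": [-0.15,-0.112,0.095],"delta_rot": [0,0,0]},
    {"offset": [-0.167,-0.126,0.111],"delta_rot": [0,0,0]},
    {"offset": [-0.167,-0.126,0.111],"delta_rot": [0,0,0]},
    {"offset": [-0.167,-0.126,0.111],"delta_rot": [0,0,0]}
  ]
}}

```text
clock: 2.33
tcp_pos: [0.6185, -0.1046, 0.1209]
tcp_rot: [-0.699, -3.063, -0.001]
ft_force: [-0.6, -0.0, 0.5]
width: -0.0001
grasp_force: 0.0
```

```bash
python3 go.py 0.6195 -0.107 0.048
python3 - <<'E'
from h import *
out=[]
for n in("side","wrist"):
    p,d=viewer.get_image(n)
    if n=="side": p=cv2.resize(p[150:240,230:310],(342,384),interpolation=2)
    else: p=cv2.resize(p,(458,344)); p=cv2.copyMakeBorder(p,0,40,0,0,0)
    out.append(p)
cv2.imwrite("pics/hover1.png",np.hstack(out)[:,:,::-1])
E
```

```text
t 2.33 tcp [ 0.6185 -0.1046  0.1209] F [-0.61 -0.04  0.49] w -0.0001 tilt [ 1.e-04  5.e-04 -1.e+00]
tool offset [-0.002  -0.0018  0.0729]
```

View pics/hover1.png

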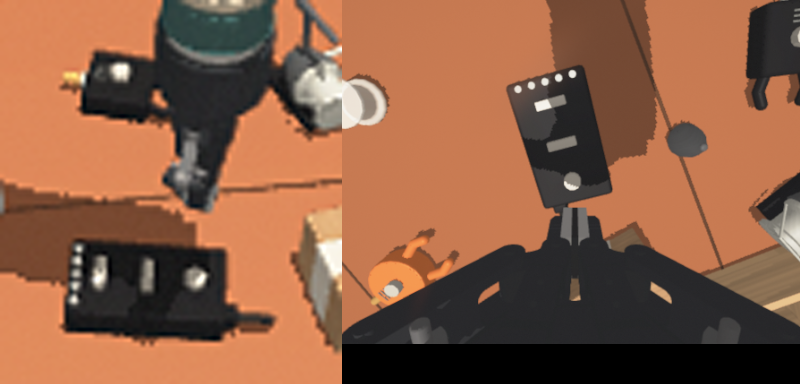

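The fingers are shut and hovering above the receiver's round button. In the right-hand wrist view the cap at (571,181) is just ahead of the fingertips, and the surroundings are clear. I'll descend to 10 mm above it.

Call:
{"name": "send_rows", "arguments": {
  "deltas": [
    {"offset": [-0.002,-0.002,0.02],"delta_rot": [0,0,0]},
    {"offset": [-0.002,-0.002,0.045],"delta_rot": [0,0,0]},
    {"offset": [-0.002,-0.002,0.065],"delta_rot": [0,0,0]},
    {"offset": [-0.002,-0.002,0.073],"delta_rot": [0,0,0]},
    {"offset": [-0.002,-0.002,0.073],"delta_rot": [0,0,0]},
    {"offset": [-0.002,-0.002,0.073],"delta_rot": [0,0,0]}
  ]
}}

```text
clock: 3.18
tcp_pos: [0.6203, -0.1083, 0.0481]
tcp_rot: [0.7, 3.061, -0.0]
ft_force: [0.1, 0.1, -0.1]
width: 0.0004
grasp_force: 0.0
```

```bash
python3 go.py 0.6195 -0.107 0.0335
```

```text
t 3.17 tcp [ 0.6203 -0.1083  0.0481] F [ 0.11  0.15 -0.1 ] w 0.0004 tilt [ 1.5e-03 -5.0e-04 -1.0e+00]
tool offset [0.0014 0.0008 0.0146]
```

Call:
{"name": "send_rows", "arguments": {
  "deltas": [
    {"offset": [0.001,0.001,0.006],"delta_rot": [0,0,0]},
    {"offset": [0.001,0.001,0.01],"delta_rot": [0,0,0]},
    {"offset": [0.001,0.001,0.0125],"delta_rot": [0,0,0]},
    {"offset": [0.001,0.001,0.0145],"delta_rot": [0,0,0]},
    {"offset": [0.001,0.001,0.015],"delta_rot": [0,0,0]},
    {"offset": [0.001,0.001,0.015],"delta_rot": [0,0,0]},
    {"offset": [0.001,0.001,0.015],"delta_rot": [0,0,0]}
  ]
}}

```text
clock: 4.05
tcp_pos: [0.6193, -0.1068, 0.0325]
tcp_rot: [0.7, 3.062, 0.0]
ft_force: [-0.6, 1.4, 3.3]
width: 0.0003
grasp_force: 1.6
```

```bash
python3 go.py 0.6195 -0.107 0.0335
```

```text
t 4.05 tcp [ 0.6193 -0.1068  0.0325] F [-0.57  1.42  3.29] w 0.0003 tilt [ 4.e-04  1.e-04 -1.e+00]
tool offset [-0.0002 -0.0001 -0.001 ]
```

A force of 3.3 N at z = 0.0325 means the cap is about 5.5 mm down. I'll hold a little longer, then release and rise.

Call:
{"name": "send_rows", "arguments": {
  "deltas": [
    {"offset": [0,0,0],"delta_rot": [0,0,0]},
    {"offset": [0,0,0],"delta_rot": [0,0,0]},
    {"offset": [0,0,-0.005],"delta_rot": [0,0,0]},
    {"offset": [0,0,-0.015],"delta_rot": [0,0,0]},
    {"offset": [0,0,-0.035],"delta_rot": [0,0,0]},
    {"offset": [0,0,-0.065],"delta_rot": [0,0,0]},
    {"offset": [0,0,-0.09],"delta_rot": [0,0,0]},
    {"offset": [0,0,-0.09],"delta_rot": [0,0,0]}
  ]
}}

```text
clock: 5.05
tcp_pos: [0.6208, -0.1075, 0.1249]
tcp_rot: [0.7, 3.058, -0.001]
ft_force: [-0.7, -0.3, -0.1]
width: -0.0002
grasp_force: 0.0
```

```bash
python3 go.py 0.5035 -0.409 0.09
python3 - <<'E'
from h import *
i=viewer.camera_info("side");p,d=viewer.get_image("side")
for b,z in(((243,203,296,232),.038),((242,300,262,328),.034)):
    for c,A,wh in blobs(p,b,amin=12):print(c.round(1),A,plane(i,*c,z).round(4))
E
```

```text
t 5.05 tcp [ 0.6208 -0.1075  0.1249] F [-0.73 -0.28 -0.08] w -0.0002 tilt [ 0.0044 -0.0017 -1.    ]
tool offset [-0.0253 -0.3225  0.0349]
[253.  213.5] 17 [ 0.5482 -0.0968  0.038 ]
[275.4 214.9] 17 [ 0.6189 -0.1101  0.038 ]
[249.8 311. ] 33 [ 0.503  -0.4101  0.034 ]
```

The receiver hasn't moved and the button is up. Now I'll move across to the round alarm.

Call:
{"name": "send_rows", "arguments": {
  "deltas": [
    {"offset": [-0.003,-0.03,0],"delta_rot": [0,0,0]},
    {"offset": [-0.006,-0.08,0],"delta_rot": [0,0,0]},
    {"offset": [-0.01,-0.13,0],"delta_rot": [0,0,0]},
    {"offset": [-0.014,-0.18,0],"delta_rot": [0,0,0]},
    {"offset": [-0.018,-0.23,0],"delta_rot": [0,0,0]},
    {"offset": [-0.022,-0.28,0],"delta_rot": [0,0,0]},
    {"offset": [-0.025,-0.31,0.01],"delta_rot": [0,0,0]},
    {"offset": [-0.025,-0.3225,0.03],"delta_rot": [0,0,0]},
    {"offset": [-0.025,-0.3225,0.035],"delta_rot": [0,0,0]},
    {"offset": [-0.025,-0.3225,0.035],"delta_rot": [0,0,0]}
  ]
}}

```text
clock: 6.35
tcp_pos: [0.5009, -0.406, 0.0856]
tcp_rot: [-0.698, -3.06, -0.004]
ft_force: [-0.2, -0.1, 0.0]
width: 0.0
grasp_force: 0.0
```

```bash
python3 go.py 0.5035 -0.409 0.044
python3 - <<'E'
from h import *
p,d=viewer.get_image("wrist");cv2.imwrite("pics/hover2.png",p[:,:,::-1])
E
```

```text
t 6.35 tcp [ 0.5009 -0.406   0.0856] F [-0.2  -0.08  0.04] w 0.0 tilt [-0.0023  0.0029 -1.    ]
tool offset [-0.0038 -0.0017  0.0416]
```

View pics/hover2.png

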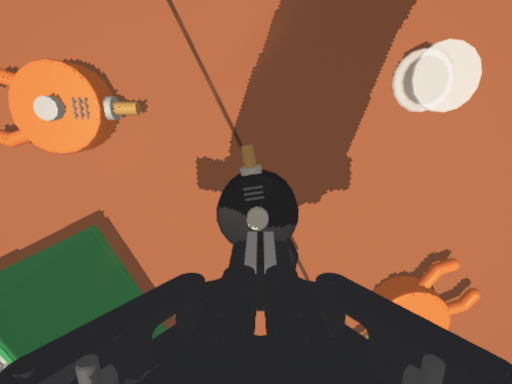

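The wrist view shows the black round alarm directly ahead, with its cap at (257,218) and the fingertips just behind it. Nothing else is in the way.

Call:
{"name": "send_rows", "arguments": {
  "deltas": [
    {"offset": [-0.0035,-0.002,0.015],"delta_rot": [0,0,0]},
    {"offset": [-0.0035,-0.002,0.03],"delta_rot": [0,0,0]},
    {"offset": [-0.0035,-0.002,0.0385],"delta_rot": [0,0,0]},
    {"offset": [-0.0035,-0.002,0.0385],"delta_rot": [0,0,0]},
    {"offset": [-0.0035,-0.002,0.0385],"delta_rot": [0,0,0]},
    {"offset": [-0.0035,-0.002,0.0385],"delta_rot": [0,0,0]}
  ]
}}

```text
clock: 7.15
tcp_pos: [0.5041, -0.4119, 0.0495]
tcp_rot: [0.7, 3.061, -0.001]
ft_force: [0.4, 0.4, -0.4]
width: 0.0001
grasp_force: 0.0
```

```bash
python3 go.py 0.5035 -0.409 0.029
```

```text
t 7.15 tcp [ 0.5041 -0.4119  0.0495] F [ 0.41  0.41 -0.35] w 0.0001 tilt [ 9.e-04 -8.e-04 -1.e+00]
tool offset [0.0018 0.0023 0.0205]
```

Call:
{"name": "send_rows", "arguments": {
  "deltas": [
    {"offset": [0.001,0.002,0.006],"delta_rot": [0,0,0]},
    {"offset": [0.001,0.002,0.012],"delta_rot": [0,0,0]},
    {"offset": [0.001,0.002,0.015],"delta_rot": [0,0,0]},
    {"offset": [0.001,0.002,0.018],"delta_rot": [0,0,0]},
    {"offset": [0.001,0.002,0.0195],"delta_rot": [0,0,0]},
    {"offset": [0.001,0.002,0.02],"delta_rot": [0,0,0]},
    {"offset": [0.001,0.002,0.02],"delta_rot": [0,0,0]},
    {"offset": [0.001,0.002,0.02],"delta_rot": [0,0,0]}
  ]
}}

```text
clock: 8.15
tcp_pos: [0.5037, -0.4092, 0.029]
tcp_rot: [0.701, 3.062, -0.0]
ft_force: [-2.0, 2.5, 4.1]
width: 0.0003
grasp_force: 1.5
```

```bash
python3 go.py 0.5035 -0.409 0.029
```

```text
t 8.15 tcp [ 0.5037 -0.4092  0.029 ] F [-2.01  2.48  4.08] w 0.0003 tilt [ 2.e-04 -1.e-04 -1.e+00]
tool offset [0.0003 0.0001 0.    ]
```

Call:
{"name": "send_rows", "arguments": {
  "deltas": [
    {"offset": [0,0,0],"delta_rot": [0,0,0]},
    {"offset": [0,0,0],"delta_rot": [0,0,0]},
    {"offset": [0,0,-0.005],"delta_rot": [0,0,0]},
    {"offset": [0,0,-0.015],"delta_rot": [0,0,0]},
    {"offset": [0,0,-0.035],"delta_rot": [0,0,0]},
    {"offset": [0,0,-0.075],"delta_rot": [0,0,0]},
    {"offset": [0,0,-0.12],"delta_rot": [0,0,0]},
    {"offset": [0,0,-0.14],"delta_rot": [0,0,0]},
    {"offset": [0,0,-0.14],"delta_rot": [0,0,0]},
    {"offset": [0,0,-0.14],"delta_rot": [0,0,0]}
  ]
}}

```text
clock: 9.4
tcp_pos: [0.5033, -0.4089, 0.1683]
tcp_rot: [-0.701, -3.062, -0.001]
ft_force: [0.1, 0.0, -1.3]
width: -0.0003
grasp_force: 0.0
```

```bash
python3 go.py 0.5035 -0.409 0.17
python3 - <<'E'
from h import *
i=viewer.camera_info("side");p,d=viewer.get_image("side")
for b,z in(((243,203,296,232),.038),((236,300,262,328),.034)):
    for c,A,wh in blobs(p,b,amin=9):
        o,r=ray(i,*c);k=d[int(round(c[1])),int(round(c[0]))]
        print(c.round(1),A,plane(i,*c,z).round(4),(o+r*k).round(4))
cv2.imwrite("pics/end.png",p[:,:,::-1])
E
```

```text
t 9.4 tcp [ 0.5033 -0.4089  0.1683] F [ 0.15  0.01 -1.28] w -0.0003 tilt [-6.e-04  5.e-04 -1.e+00]
tool offset [-0.0002 -0.     -0.0017]
[256.6 205.5] 22 [ 0.5638 -0.0659  0.038 ] [ 0.506  -0.466   0.5659]
[267.  214.7] 374 [ 0.5923 -0.1063  0.038 ] [ 0.5267 -0.44    0.5054]
[250.1 311.2] 27 [ 0.5036 -0.4106  0.034 ] [ 0.5037 -0.4095  0.0311]
```

View pics/end.png

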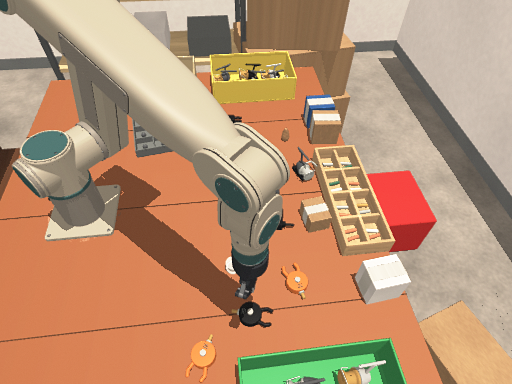

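The round alarm is still in place at (250,314). The arm is well above it and touching nothing.

```bash
python3 -c "
from bench import manip
print(manip.close_job())"
```

```text
the job is handed in; nothing more can be done
None
```

I pressed, held and released the receiver's pairing button, then the round alarm's button, withdrew, and handed the job in; the verdict was not shown, but neither unit had moved when I checked each after its press.

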